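Shift the wheel drive into third

TASK

Put the gearbox of the wheel drive into third gear: push its lever into the middle of the H-shaped gate, across to the right, then forward, fully home in the front right slot, and leave it there. Push the knob with the outside of the fingers, never taking it between them, and never run the lever into reverse, the back right slot. Leave the cup, jar and tub beside the gearbox where they stand.

Things in the scene. Friction and masses are not known exactly. Their poses are not given: they have to be found in the camera images.
- gearbox: Grey cast gearbox fixed to the table, 130 (x) x 116 (y) x 90 mm high on a foot flange 156 x 136 x 8 mm, ribs on both sides, a shaft stub out of the far face. Origin: centre of its underside, on the table. +x is forward (away from the robot; turned up to 0.35 rad), +y left, z up. Fingers can touch it.
- gate (a point): Middle of the H gate, on the upper face of the steel plate, 90 mm above the gearbox origin; same axes. Two slots along x, centre lines 18 mm left and right, joined by a cross passage along y through this point (neutral). 20 mm wide round-nosed tongues part them, noses 9 mm before and behind this point. The gate stops the lever.
- third (a point): Front end of third, the front right slot, at plate height: 25 mm forward and 18 mm right of the gate's middle; here the lever's stem must end. Marks by the slot ends: one pip = first, front left; two = second, back left; three = third, front right; a bar = reverse, back right.
- knob (a point): Centre of the lever's black ball knob, diameter 36 mm, on a 12 mm round stem. With a = shift_across, b = shift_fore it lies in the gearbox frame at x = 0.145 sin b, y = -0.145 sin a cos b, z = 0.015 + 0.145 cos a cos b (m): pivot 15 mm over the table, knob 145 mm from it, 160 mm up when upright. Site z points up the stem, x forward, y left.
- shift_across (a joint): Sideways lean of the lever, rad: 0 upright, +0.245 right stop, -0.245 left stop. Can cross only while shift_fore is within about 0.04 of 0. In the right slots about +0.21 to +0.245. Starts on the left, about -0.23. About 2.5 N at the knob moves it; it stays where it is left (no spring).
- shift_fore (a joint): Forward lean of the lever, rad. 0 neutral (in line with the cross passage), +0.32 stop at the front end of a slot, -0.32 stop at the back end. It may start anywhere in the left slots: first, second or between. Needs about 2.5 N at the knob, stays where it is left.
- lamp_shade (a point): A point beside the lower rim of the desk lamp's fixed black shade, a cone about 200 mm wide at its rim, hanging over the right of the table: it lies within x 0.47 to 0.72, y -0.50 to -0.30 m, z 0.39 to 0.64 m. Wrists stand that high, so come to the gearbox round the near side of the shade, not through it. Nothing to do here.
- cup: Bisque (unglazed terracotta-coloured) beaker, 65 mm across, 59 mm tall, standing loose to the right of the gearbox. Bystander. Origin: centre of its underside.
- glaze_jar: Jar of underglaze with an olive-grey screw cap, 55 mm across, 83 mm tall, standing loose beyond the middle of the far face. Bystander. Origin: centre of its underside.
- low_tub: Low white plastic tub with snap lid, 72 mm across, 55 mm tall, standing loose beyond the far face, to its right. Bystander. Origin: centre of its underside.

How it is judged:
By the outcome, as a careful person would: the job done as asked, in the order asked, and still so for the second after the job is handed in, with the robot touching nothing.
It also fails if it takes over 58 s, if anything falls off the work surface, if the arm or the gripper's body presses on something with over 40 N, if the wrist force passes 120 N, or if a joint passes its speed limit or range.

ROBOT

A 7-joint arm with a two-finger parallel gripper is mounted at the origin on a cart in front of the work surface, level with it; the furniture and walls round the work are solid. World frame = base frame: x ahead of the robot, y to its left, z up, the work surface at z = 0. Lengths are in m, angles in rad, forces in N, time in s.
With the tool pointing down it reaches from about 0.425 to 0.875 m from the base axis. Payload 4.7 kg.
Tool frame: the origin (TCP) lies midway between the tips of the shut fingers; the grasp point (between the pads) lies 19 mm behind it (ctrl.grip_point_offset is the distance from the TCP to the grasp point, in m); z points along the fingers, y is the line along which they close (so a half turn about z gives the same grasp; the last joint's range is limited). The gripper opens to 87 mm and grips with 3 to 60 N. Pads are 19 mm wide; open, the fingers measure 117 mm over their backs; the gripper's body (75 mm by 190 mm) begins 51 mm behind the grasp point.
Start: joints at [1.201, 0.321, -0.07, 1.45, 0.023, 1.371, -0.057], TCP at [0.243, -0.603, 0.223] pointing down, gripper open.
Joint ranges: [-2.86, 2.86], [-0.3, 2.09], [-1.38, 1.24], [0.06, 2.45], [-1.56, 4.7], [0.09, 2.05], [-2.69, 2.69]. Speed limits (rad/s): [2.57, 2.57, 3.14, 3.14, 3.14, 3.14, 3.14].

INTERFACE

Orientations are given as a rotation vector (axis times angle).
In Python, from bench import ctrl gives the robot as it stands.
- The arm moves only by the tool move_arm, never from a script. Its argument "increments" is text: rows parted by semicolons, each of 7 numbers parted by spaces: the shift along the world's x, y, z in mm, then the turn, a rotation vector about the world's x, y, z in degrees, then the closure in counts, from 0 (fully open) to 255 (shut). A call has exactly 8 rows; each row shifts and turns the commanded pose from where the row before left it; what a row does not reach is not made up. A row lasts 1/12 s, in which the tool goes at most 41.7 mm and 7.16 degrees, less where a joint would pass 70% of its speed; a pose out of reach is approached as far as the arm can. A call with a gripper value outside its range is refused whole. The fingers move at their own pace and stop on an object; "grip_force" is the grip in N (left out, the last holds). Time passes only in rows, so rows that do not move let the fingers close, or fill a call up. It gives the time, the measured TCP pose, the force, the opening and the grip force at its end, in the units of the state.
- ctrl.get_state(): the state, without advancing time (a new reading comes with each control period).
- ctrl.get_image(name): name is "scene" or "side" or "wrist"; returns a dict with "frame" (480x640x3 uint8, red, green, blue), "depth" (480x640 float32, m along the optical axis (not along the pixel's ray), 0 where there is no reading), "fx", "fy", "cx", "cy" (pixels), "position" and "orientation" of the camera in the world. Camera axes: x right, y down, z forward; pixel columns grow to the right and rows downward; lengths in m; the calibration is good to about 2 mm. A picture is of the moment at which its call begins.
- ctrl.close_job(): hands the job in; it is judged then, once.
Trained networks look in a picture, given as the dict that the camera call returned (one of the last four; its "shot" number tells which), for a name from the list of things; names that differ only in an ending like _2 or _b are one class to them, and where a whole thing is asked for, a point or a joint stands for the part that bears it (a point fixed in the world has none). Each returns a list of dicts, best first, with "score" (0 to 1); they miss things now and then, are a little off and sometimes report something else, mostly with a low value. They report only what shows in the picture. A call takes as long as a camera call.
- ctrl.find_in(target, picture): "centre" ([x, y, z] in m, in world coordinates, good to about 4 mm: the middle of the surface that is visible of it).
- ctrl.silhouettes(target, picture): "region" (480x640 bool, what is visible of it).
The state is a dict: "time": time; "joint_positions": joint angles; "qd": joint speeds; "joint_torque": joint torques, N m; "position": TCP position; "tool_rot": TCP orientation; "ft_force": force on the tool from outside, world axes, zero at the start; "torque": the same for the moment, N m; "grip_width": opening from 0.0 (shut) to 1.0 (fully open); "grip_force": force on a finger pad.
Only numpy, scipy, OpenCV 4.12 (cv2) and the standard library are available. Lean on these libraries where they do the work, as an engineer would, in place of code of your own. Each camera call takes 0.05 s, during which the arm holds its last target. There are 200 camera calls.

## Working session

There is one attempt and no reset: what is moved stays moved. The work goes in short steps, Python scripts to look and compute and a tool call to move; the robot and the scene stay as the last step left them, time stands still between calls to the robot, and variables do not carry over. Pictures are saved under pics/ and viewed, at most 10 in all, crops included, and the job is handed in when it is done.

Besides the shell and the picture viewer there is one more tool, called after "Call:" by a JSON object that holds its "name" and its "arguments", one argument or row to a line. move_arm: Moves the arm, as the interface text tells. Its arguments: {"type":"object","properties":{"increments":{"type":"string"},"grip_force":{"type":"number"}},"required":["increments"]}

```bash
mkdir -p pics; ls; cat > h.py <<'E'
import numpy as np,cv2
from scipy.spatial.transform import Rotation as R
from bench import ctrl
def rot(o):
    o=np.array(o,float)
    return o if o.shape==(3,3) else (R.from_rotvec(o).as_matrix() if o.size==3 else R.from_quat(o).as_matrix())
def cloud(p):
    d=p['depth'];v,u=np.mgrid[:480,:640]
    c=np.stack([(u-p['cx'])/p['fx']*d,(v-p['cy'])/p['fy']*d,d],-1)
    return c@rot(p['orientation']).T+np.array(p['position'])
def save(p,n): cv2.imwrite('pics/'+n,p['frame'][:,:,::-1])
E
python3 - <<'E'
from h import *
for n in ['scene','side']:
    p=ctrl.get_image(n);save(p,n+'0.png');print(n,p['position'],p['orientation'])
    for t in ['gearbox','knob','cup','glaze_jar','low_tub','gate','third','lamp_shade']:
        r=ctrl.find_in(t,p)
        print(t,[(np.round(x['centre'],3).tolist(),round(x['score'],2)) for x in r[:2]])
E
```

```text
pics
scene [ 0.334681   -0.74242057  0.82312011] [-2.24780214  0.58240593 -0.23857077]
gearbox [([0.486, -0.189, 0.089], 0.58), ([0.458, -0.272, 0.033], 0.16)]
knob [([0.506, -0.142, 0.151], 0.57)]
cup [([0.456, -0.27, 0.033], 0.82)]
glaze_jar [([0.635, -0.189, 0.072], 0.81)]
low_tub [([0.61, -0.272, 0.056], 0.58)]
gate [([0.483, -0.187, 0.088], 0.64)]
third [([0.487, -0.188, 0.093], 0.66)]Traceback (most recent call last):
  File "<stdin>", line 5, in <module>
ValueError: it knows: cup, gate, gearbox, glaze_jar, knob, low_tub, shift_across, shift_fore, third
```

```bash
python3 - <<'E'
from h import *
n='side'
p=ctrl.get_image(n);save(p,n+'0.png');print(n,p['position'],p['orientation'])
for t in ['gearbox','knob','cup','glaze_jar','low_tub']:
        r=ctrl.find_in(t,p)
        print(t,[(np.round(x['centre'],3).tolist(),round(x['score'],2)) for x in r[:2]])
p=ctrl.get_image('scene')
P=cloud(p)
# plate fit: points at z ~0.09
m=(abs(P[...,2]-0.09)<0.006)&(abs(P[...,0]-.48)<.13)&(abs(P[...,1]+.19)<.13)&(p['depth']>0)
k,l,s,c=cv2.connectedComponentsWithStats(m.astype(np.uint8))
i=1+np.argmax(s[1:,4]);m=l==i
q=P[m];print(len(q),q.mean(0));print(cv2.minAreaRect((q[:,:2]*1000).astype(np.float32)))
mk=ctrl.silhouettes('knob',p)
for x in mk[:2]:
    rg=x['region']&(p['depth']>0);q=P[rg];q=q[q[:,2]>.12]
    A=np.c_[2*q,np.ones(len(q))];sol=np.linalg.lstsq(A,(q**2).sum(1),rcond=None)[0]
    print('knob',x['score'],len(q),sol[:3],np.sqrt(sol[3]+sol[:3]@sol[:3]),q.mean(0))
for n,pp in [('scene',p)]:
    a=pp['frame'][:,:,::-1]; cv2.imwrite('pics/both.png',cv2.resize(np.vstack([a,cv2.imread('pics/side0.png')]),(450,600)*1))
E
```

```text
side [0.62065462 0.59791474 0.53897895] [-0.01254157 -2.58974514  1.77592938]
gearbox [([0.497, -0.108, 0.07], 0.8)]
knob [([0.516, -0.125, 0.159], 0.68), ([0.446, -0.313, 0.048], 0.65)]
cup [([0.447, -0.313, 0.049], 0.7)]
glaze_jar [([0.638, -0.157, 0.058], 0.66), ([0.495, -0.113, 0.07], 0.38)]
low_tub [([0.607, -0.261, 0.055], 0.66)]
2275 [ 0.48396084 -0.16557661  0.09027885]
((486.9270935058594, -159.94631958007812), (120.58580017089844, 130.15174865722656), 78.55801391601562)
knob 0.91 251 [ 0.51785625 -0.12890512  0.14795472] 0.02425884197922706 [ 0.51364876 -0.14281992  0.15683452]
```

View pics/scene0.png

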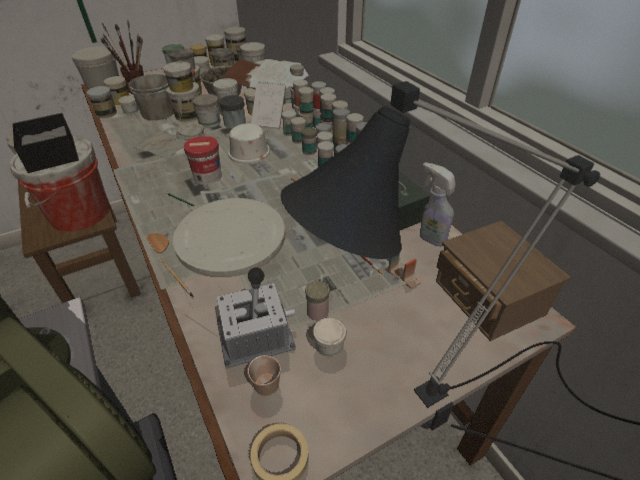

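View pics/side0.png

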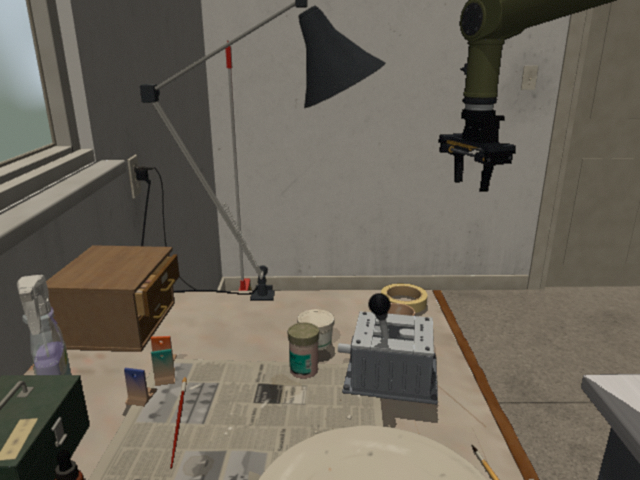

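The scene shot shows the gearbox near (255,325) with its knob at (256,274), leaning forward and left. The cup is at (264,374), the tub at (329,336) and the jar at (317,298). The lamp shade is beyond and to the right. In the side view the knob is at (379,305).

```bash
cat >> h.py <<'E'
from scipy.optimize import least_squares
G=np.array([.487,-.160]);YAW=-.2
def knobfit(names=('scene','side'),r=.018,verbose=True):
    res=[]
    for n in names:
        p=ctrl.get_image(n);P=cloud(p)
        for x in ctrl.silhouettes('knob',p)[:1]:
            rg=cv2.erode(x['region'].astype(np.uint8),np.ones((3,3)))>0
            q=P[rg&(p['depth']>0)]
            q=q[(np.abs(q[:,2]-.155)<.03)&(np.hypot(*(q[:,:2]-G).T)<.1)]
            if len(q)<15: print(n,'no');continue
            v=q.mean(0)-p['position'];v/=np.linalg.norm(v)
            c=least_squares(lambda c:np.linalg.norm(q-c,axis=1)-r,q.mean(0)+.01*v,loss='soft_l1',f_scale=.002).x
            res.append(c);print(n,round(x['score'],2),len(q),np.round(c,4),'gb',np.round(togb(c),4))
    return res
def togb(c):
    d=np.array(c[:2])-G;return np.array([[np.cos(YAW),np.sin(YAW)],[-np.sin(YAW),np.cos(YAW)]])@d
def tow(x,y): return G+np.array([[np.cos(YAW),-np.sin(YAW)],[np.sin(YAW),np.cos(YAW)]])@np.array([x,y])
E
python3 - <<'E'
from h import *
knobfit()
for n in ['scene','side']:
    p=ctrl.get_image(n);P=cloud(p)
    m=(abs(P[...,2]-0.09)<0.004)&(abs(P[...,0]-.487)<.1)&(abs(P[...,1]+.16)<.1)&(p['depth']>0)
    q=P[m];print(n,len(q),cv2.minAreaRect((q[:,:2]*1000).astype(np.float32)))
    g=p['frame'].max(2)<75
    m=g&(P[...,2]>.3)&(P[...,2]<.8)&(P[...,0]>.3)&(P[...,0]<.95)&(abs(P[...,1]+.4)<.25)&(p['depth']>0)
    q=P[m]
    for z in np.arange(.3,.8,.05):
        s=q[abs(q[:,2]-z-.025)<.025]
        if len(s)>20: print(round(z,2),len(s),np.percentile(s,[2,98],axis=0)[:,:2].round(3).tolist())
s=ctrl.get_state();print(s['position'],s['tool_rot'],rot(s['tool_rot']).round(3))
E
```

```text
scene 0.56 199 [ 0.5167 -0.1338  0.1536] gb [0.0239 0.0316]
scene 2197 ((486.86956787109375, -160.08396911621094), (119.41146850585938, 130.15367126464844), 78.59895324707031)
0.3 46 [[0.861, -0.461], [0.888, -0.44]]
0.35 58 [[0.887, -0.458], [0.911, -0.436]]
0.4 199 [[0.618, -0.475], [0.944, -0.433]]
0.45 2121 [[0.524, -0.475], [0.946, -0.434]]
0.5 6816 [[0.496, -0.449], [0.617, -0.351]]
0.55 3231 [[0.301, -0.616], [0.684, -0.369]]
0.6 914 [[0.61, -0.4], [0.65, -0.375]]
side 2347 ((486.3799743652344, -157.6162109375), (120.51386260986328, 129.9949188232422), 78.84519958496094)
0.4 211 [[0.611, -0.456], [0.949, -0.32]]
0.45 1673 [[0.529, -0.446], [0.945, -0.303]]
0.5 2052 [[0.507, -0.412], [0.805, -0.321]]
0.55 1021 [[0.572, -0.398], [0.735, -0.353]]
0.6 112 [[0.616, -0.392], [0.659, -0.369]]
[ 0.24337784 -0.60273034  0.22256534] [ 3.08386328e+00  5.99178475e-01 -2.36931403e-05] [[ 0.927  0.374 -0.   ]
 [ 0.374 -0.927 -0.   ]
 [-0.     0.    -1.   ]]
```

Call:
{"name": "move_arm", "arguments": {
  "increments": "7 35 0 0 0 -2 255; 7 35 0 0 0 -2 255; 7 35 0 0 0 -2 255; 7 35 0 0 0 -2 255; 14 28 0 0 0 -2 255; 14 28 0 0 0 -2 255; 14 28 0 0 0 -2 255; 14 28 0 0 0 -2 255",
  "grip_force": 10
}}

```text
time: 1.77
position: [0.3278, -0.3493, 0.2229]
tool_rot: [3.137, 0.161, 0.0]
ft_force: [0.1, 0.1, -0.0]
grip_width: 0.475
grip_force: 0.0
```

Call:
{"name": "move_arm", "arguments": {
  "increments": "15 32 0 0 0 -2 255; 15 32 0 0 0 -2 255; 16 32 0 0 0 -2 255; 16 33 0 0 0 -2 255; 27 24 0 0 0 -2 255; 27 24 0 0 0 -2 255; 27 24 0 0 0 -2 255; 27 24 0 0 0 -3.3 255"
}}

```text
time: 2.43
position: [0.4985, -0.1245, 0.2231]
tool_rot: [3.125, -0.313, 0.002]
ft_force: [0.2, -0.2, -1.3]
grip_width: 0.006
grip_force: 0.0
```

Call:
{"name": "move_arm", "arguments": {
  "increments": "27 10 0 0 0 0 255; 27 10 0 0 0 0 255; 20 3 0 0 0 0 255; 3 0 0 0 0 0 255; 0 0 0 0 0 0 255; 0 0 0 0 0 0 255; 0 0 0 0 0 0 255; 0 0 0 0 0 0 255"
}}

```text
time: 3.1
position: [0.5735, -0.1036, 0.2229]
tool_rot: [3.125, -0.312, -0.0]
ft_force: [-0.4, -0.0, -0.1]
grip_width: 0.007
grip_force: 0.0
```

```bash
python3 - <<'E'
from h import *
s=ctrl.get_state();print(s['time'],s['position'],togb(s['position']),s['tool_rot'],s['grip_width'])
knobfit(('scene','side','wrist'))
p=ctrl.get_image('wrist');save(p,'w1.png')
p=ctrl.get_image('side');cv2.imwrite('pics/s1.png',cv2.resize(p['frame'][150:420,270:500,::-1],None,fx=2,fy=2))
E
```

```text
3.1 [ 0.57346218 -0.10358001  0.22285479] [0.07352977 0.07247273] [ 3.12501170e+00 -3.11610267e-01 -1.84226153e-04] 0.0066923729809682175
scene 0.72 203 [ 0.517  -0.134   0.1535] gb [0.0242 0.0314]
side 0.65 370 [ 0.5165 -0.1319  0.1523] gb [0.0233 0.0334]
```

View pics/s1.png

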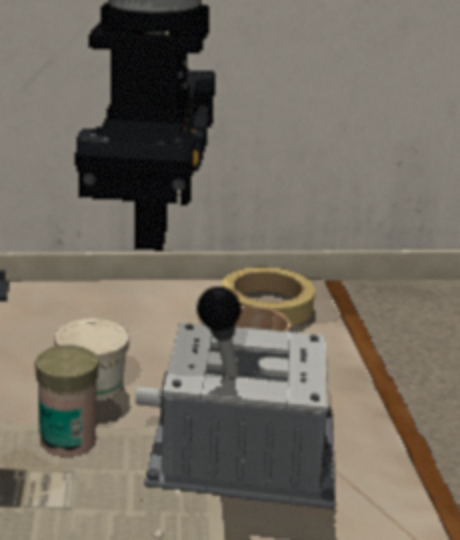

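The shut fingers are hovering at crop (150,220), in front and to the left of the knob at (218,308). I'll descend in front of the knob.

Call:
{"name": "move_arm", "arguments": {
  "increments": "-4 -20 0 0 0 0 255; -4 -20 0 0 0 0 255; 0 0 -26 0 0 0 255; 0 0 -26 0 0 0 255; 0 0 -26 0 0 0 255; -8 2 0 0 0 0 255; -8 2 0 0 0 0 255; -4 1 0 0 0 0 255"
}}

```text
time: 4.17
position: [0.5459, -0.1373, 0.1458]
tool_rot: [3.126, -0.309, 0.001]
ft_force: [-0.0, -0.7, -0.0]
grip_width: 0.003
grip_force: 0.0
```

Call:
{"name": "move_arm", "arguments": {
  "increments": "-4 1 0 0 0 0 255; -4 1 0 0 0 0 255; -4 1 0 0 0 0 255; -4 0.5 0 0 0 0 255; 0 0 0 0 0 0 255; 0 0 0 0 0 0 255; 0 0 0 0 0 0 255; 0 0 0 0 0 0 255"
}}

```text
time: 4.83
position: [0.5306, -0.1345, 0.1447]
tool_rot: [3.126, -0.31, 0.0]
ft_force: [2.3, -1.2, 2.4]
grip_width: 0.006
grip_force: 1.5
```

```bash
cat > l.py <<'E'
from h import *
s=ctrl.get_state();print(s['time'],s['position'],'gb',togb(s['position']).round(4),s['ft_force'])
knobfit()
E
python3 l.py
```

```text
4.8333 [ 0.53059411 -0.13453062  0.14466176] gb [0.0377 0.0336] [ 2.31221647 -1.24768759  2.44068893]
scene 0.69 60 [ 0.5026 -0.1302  0.1532] gb [0.0093 0.0323]
side 0.62 332 [ 0.5037 -0.1289  0.1541] gb [0.0101 0.0338]
```

Call:
{"name": "move_arm", "arguments": {
  "increments": "-3 0.6 0 0 0 0 255; -3 0.6 0 0 0 0 255; -3 0.6 0 0 0 0 255; 0 0 0 0 0 0 255; 0 0 0 0 0 0 255; 0 0 0 0 0 0 255; 0 0 0 0 0 0 255; 0 0 0 0 0 0 255"
}}

```text
time: 5.7
position: [0.521, -0.1322, 0.1443]
tool_rot: [-3.126, 0.309, 0.002]
ft_force: [0.6, 0.3, 0.9]
grip_width: 0.005
grip_force: 0.6
```

```bash
python3 l.py
```

```text
5.7 [ 0.52095368 -0.13224309  0.14426265] gb [0.0278 0.0339] [0.57352786 0.34951016 0.86931355]
scene 0.69 34 [ 0.4935 -0.131   0.1544] gb [0.0006 0.0297]
side 0.77 368 [ 0.4935 -0.1266  0.1541] gb [-0.0003  0.034 ]
```

Call:
{"name": "move_arm", "arguments": {
  "increments": "7 -1.5 0 0 0 0 255; 8 -1.5 0 0 0 0 255; 5 24.5 0 0 0 0 255; 5 24.5 0 0 0 0 255; -14 3 0 0 0 0 255; -14 3 0 0 0 0 255; -13 2.5 0 0 0 0 255; 0 0 0 0 0 0 255"
}}

```text
time: 6.57
position: [0.5038, -0.0772, 0.1441]
tool_rot: [3.126, -0.308, -0.004]
ft_force: [1.2, 0.5, -0.8]
grip_width: 0.007
grip_force: 0.0
```

Call:
{"name": "move_arm", "arguments": {
  "increments": "-1 -5 0 0 0 0 255; -1 -5 0 0 0 0 255; -1 -5 0 0 0 0 255; -1 -5 0 0 0 0 255; -1 -5 0 0 0 0 255; 0 0 0 0 0 0 255; 0 0 0 0 0 0 255; 0 0 0 0 0 0 255"
}}

```text
time: 7.23
position: [0.5003, -0.1032, 0.1445]
tool_rot: [3.126, -0.31, -0.001]
ft_force: [-0.2, 1.0, -0.5]
grip_width: 0.008
grip_force: 0.0
```

```bash
python3 l.py
```

```text
7.2333 [ 0.50027857 -0.10315872  0.14447669] gb [0.0017 0.0583] [-0.19258847  0.95865503 -0.53729567]
scene 0.68 87 [ 0.4935 -0.1314  0.153 ] gb [0.0007 0.0293]
side no
```

Call:
{"name": "move_arm", "arguments": {
  "increments": "-1 -4.9 0 0 0 0 255; -1 -4.9 0 0 0 0 255; -1 -4.9 0 0 0 0 255; -1 -4.9 0 0 0 0 255; -1 -4.9 0 0 0 0 255; -1 -4.9 0 0 0 0 255; 0 0 0 0 0 0 255; 0 0 0 0 0 0 255"
}}

```text
time: 8.1
position: [0.4937, -0.1338, 0.1442]
tool_rot: [3.125, -0.312, -0.002]
ft_force: [0.2, -1.0, -0.8]
grip_width: 0.007
grip_force: 0.0
```

```bash
python3 l.py
```

```text
8.1 [ 0.49367087 -0.13379157  0.1442147 ] gb [0.0013 0.027 ] [ 0.17195478 -0.99698852 -0.83878995]
scene 0.6 54 [ 0.4875 -0.1611  0.155 ] gb [ 0.0007 -0.001 ]
side no
```

Call:
{"name": "move_arm", "arguments": {
  "increments": "-1 -4.9 0 0 0 0 255; -1 -4.9 0 0 0 0 255; -1 -4.9 0 0 0 0 255; -1 -4.9 0 0 0 0 255; -1 -4.9 0 0 0 0 255; -1 -4.9 0 0 0 0 255; -0.5 -2.5 0 0 0 0 255; 0 0 0 0 0 0 255"
}}

```text
time: 8.97
position: [0.4874, -0.1654, 0.1442]
tool_rot: [3.126, -0.312, -0.001]
ft_force: [1.1, -0.0, 0.6]
grip_width: 0.009
grip_force: 0.1
```

```bash
python3 l.py
```

```text
8.9667 [ 0.48739873 -0.16538381  0.14417666] gb [ 0.0015 -0.0052] [ 1.13320227 -0.04493322  0.60444718]
scene 0.66 16 [ 0.4819 -0.1921  0.1522] gb [ 0.0014 -0.0325]
side 0.78 21 [ 0.4815 -0.1823  0.1448] gb [-0.001  -0.0229]
```

Call:
{"name": "move_arm", "arguments": {
  "increments": "2.4 11.8 0 0 0 0 255; -18 3.6 0 0 0 0 255; -18 3.6 0 0 0 0 255; -18 3.7 0 0 0 0 255; -4 -19.6 0 0 0 0 255; -4 -19.6 0 0 0 0 255; 0 0 0 0 0 0 255; 0 0 0 0 0 0 255"
}}

```text
time: 9.83
position: [0.4283, -0.1807, 0.1447]
tool_rot: [3.126, -0.312, 0.0]
ft_force: [0.1, -0.1, -0.3]
grip_width: 0.002
grip_force: 0.0
```

```bash
python3 l.py; python3 -c "
from h import *
p=ctrl.get_image('scene');cv2.imwrite('pics/c2.png',cv2.resize(p['frame'][230:400,190:370,::-1],None,fx=3,fy=3))"
```

```text
9.8333 [ 0.42825624 -0.180711    0.14468562] gb [-0.0535 -0.032 ] [ 0.11001859 -0.05812023 -0.34688877]
scene 0.76 167 [ 0.4812 -0.1919  0.1564] gb [ 0.0006 -0.0324]
side 0.89 375 [ 0.4807 -0.1904  0.1537] gb [-0.0001 -0.031 ]
```

View pics/c2.png

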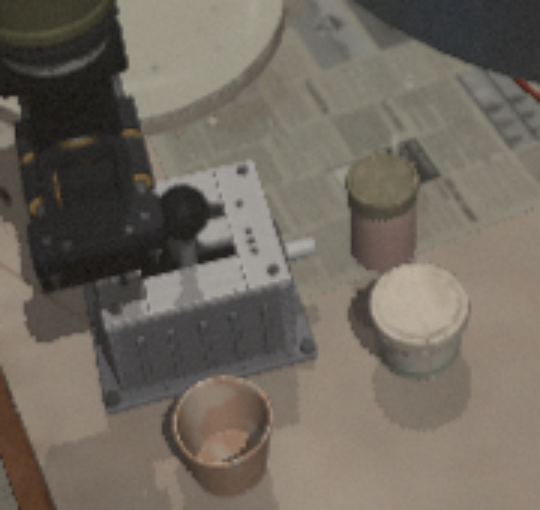

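The picture shows the knob at crop (185,212), over on the right in neutral, with the hand behind it. The cup, jar and tub haven't been disturbed. Next is the push forward.

Call:
{"name": "move_arm", "arguments": {
  "increments": "7.8 -1.6 0 0 0 0 255; 7.8 -1.6 0 0 0 0 255; 5.9 -1.2 0 0 0 0 255; 5.9 -1.2 0 0 0 0 255; 5.9 -1.2 0 0 0 0 255; 5.9 -1.2 0 0 0 0 255; 4.9 -1 0 0 0 0 255; 0 0 0 0 0 0 255"
}}

```text
time: 10.75
position: [0.4732, -0.1899, 0.1444]
tool_rot: [-3.126, 0.309, -0.0]
ft_force: [-1.2, -0.1, 0.8]
grip_width: 0.008
grip_force: 0.7
```

```bash
python3 l.py
```

```text
10.75 [ 0.47319657 -0.18988397  0.1444115 ] gb [-0.0076 -0.032 ] [-1.22627657 -0.08950512  0.77784853]
scene no
side 0.6 347 [ 0.4997 -0.194   0.1523] gb [ 0.0192 -0.0308]
```

Knob x is 0.019, so it's in the slot. I'll push about 26 mm more, to the stop.

Call:
{"name": "move_arm", "arguments": {
  "increments": "4.9 -1 0 0 0 0 255; 4.9 -1 0 0 0 0 255; 4.9 -1 0 0 0 0 255; 3.9 -0.8 0 0 0 0 255; 2.9 -0.6 0 0 0 0 255; 2 -0.4 0 0 0 0 255; 0 0 0 0 0 0 255; 0 0 0 0 0 0 255"
}}

```text
time: 11.62
position: [0.496, -0.1943, 0.1445]
tool_rot: [-3.126, 0.309, 0.0]
ft_force: [-1.7, 1.1, -1.6]
grip_width: 0.006
grip_force: 1.1
```

```bash
python3 l.py
```

```text
11.6167 [ 0.49604012 -0.19429199  0.14446375] gb [ 0.0157 -0.0318] [-1.68140833  1.13590154 -1.5503381 ]
side 0.68 315 [ 0.5223 -0.1972  0.1474] gb [ 0.042  -0.0294]
```

Call:
{"name": "move_arm", "arguments": {
  "increments": "2 -0.4 0 0 0 0 255; 0 0 0 0 0 0 255; 1 -0.2 0 0 0 0 255; 0 0 0 0 0 0 255; 1 -0.2 0 0 0 0 255; 0 0 0 0 0 0 255; 0 0 0 0 0 0 255; 0 0 0 0 0 0 255"
}}

```text
time: 12.48
position: [0.4991, -0.1951, 0.1443]
tool_rot: [-3.126, 0.31, 0.003]
ft_force: [-4.3, 3.1, -1.2]
grip_width: 0.004
grip_force: 2.7
```

Call:
{"name": "move_arm", "arguments": {
  "increments": "1 -0.2 0 0 0 0 255; 0 0 0 0 0 0 255; 1 -0.2 0 0 0 0 255; 0 0 0 0 0 0 255; 1 -0.2 0 0 0 0 255; 0 0 0 0 0 0 255; 0 0 0 0 0 0 255; 0 0 0 0 0 0 255"
}}

```text
time: 13.15
position: [0.5007, -0.1954, 0.1439]
tool_rot: [-3.126, 0.31, 0.008]
ft_force: [-7.5, 3.3, 0.9]
grip_width: 0.001
grip_force: 4.3
```

```bash
python3 l.py
```

```text
13.15 [ 0.50067443 -0.19538015  0.14393176] gb [ 0.0204 -0.032 ] [-7.47544383  3.29012025  0.93196964]
side no
```

Call:
{"name": "move_arm", "arguments": {
  "increments": "1.5 -0.3 0 0 0 0 255; 0 0 0 0 0 0 255; 1.5 -0.3 0 0 0 0 255; 0 0 0 0 0 0 255; 0 0 0 0 0 0 255; 0 0 0 0 0 0 255; 0 0 0 0 0 0 255; 0 0 0 0 0 0 255"
}}

```text
time: 14.02
position: [0.5022, -0.1956, 0.1435]
tool_rot: [-3.125, 0.31, 0.014]
ft_force: [-10.8, 4.6, 1.3]
grip_width: 0.004
grip_force: 6.0
```

The force rises steadily with almost no travel, so the lever is on the stop. I'll retreat and check.

Call:
{"name": "move_arm", "arguments": {
  "increments": "-8 1.6 0 0 0 0 255; -15 3 0 0 0 0 255; -15 3 0 0 0 0 255; -15 3 0 0 0 0 255; -10 2 20 0 0 0 255; 0 0 20 0 0 0 255; 0 0 20 0 0 0 255; 0 0 0 0 0 0 255"
}}

```text
time: 14.68
position: [0.4468, -0.186, 0.21]
tool_rot: [3.121, -0.31, 0.018]
ft_force: [1.8, -0.0, 0.3]
grip_width: 0.006
grip_force: 0.0
```

```bash
python3 l.py; python3 -c "
from h import *
p=ctrl.get_image('scene');a=cv2.resize(p['frame'][230:400,190:370,::-1],(400,378))
p=ctrl.get_image('side');b=cv2.resize(p['frame'][230:400,280:460,::-1],(400,378))
cv2.imwrite('pics/c3.png',np.hstack([a,b]))"
```

```text
14.6833 [ 0.44677963 -0.18598817  0.21003803] gb [-0.0343 -0.0335] [ 1.83374377 -0.03323499  0.28127875]
scene no
side 0.91 328 [ 0.5243 -0.1976  0.1467] gb [ 0.044  -0.0294]
```

View pics/c3.png

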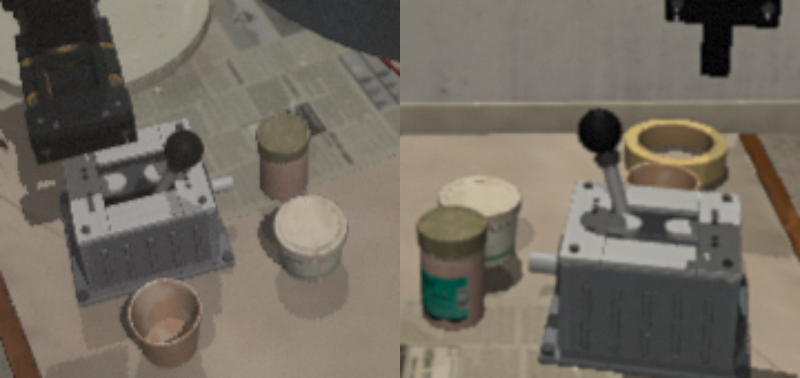

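The lever leans forward in the front right slot (left crop, knob at (184,150)). The fingers are clear and the bystanders are in place.

```bash
python3 -c "
from bench import ctrl
print(ctrl.close_job())"
```

```text
the job is handed in; nothing more can be done
None
```

The lever is in third gear: I pushed it with the shut fingers through neutral, across to the right and forward to the stop, and it stayed there when the arm withdrew. The lever never entered reverse, the cup, jar and tub still stand in place, and the job was handed in at about 15 s.

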